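# Lay a standing leg blank down against the bench stop

## Robot

A 7-joint arm with a two-finger parallel gripper is mounted at the origin on the work surface. World frame = base frame: x ahead of the robot, y to its left, z up, the work surface at z = 0. Lengths are in m, angles in rad, forces in N, time in s.
With the tool pointing down it reaches from about 0.425 to 0.925 m from the base axis. Payload 6.8 kg.
Tool frame: the origin (TCP) lies on the centre line of the jaws, within the pads' length; the fingertips stand bot.finger_overhang ahead of it and the grasp point (between the pads) lies 3 mm ahead of it (bot.finger_overhang is the distance from the TCP to the fingertips, in m); z points along the fingers, y is the direction in which the jaws open and shut (so a half turn about z gives the same grasp; the last joint's range is limited). The gripper opens to 85 mm and grips with 20 to 120 N. Pads are 22 mm wide; open, the fingers measure 114 mm over their backs; the gripper's body (76 mm by 85 mm) begins 54 mm behind the grasp point. The pads swing forward as they close: fully open they stand 13 mm farther back than shut.
Start: joints at [-1.273, 0.477, 0.022, 1.555, -0.011, 1.109, -0.083], TCP at [0.266, 0.62, 0.253] pointing down, gripper open.
Joint ranges: [-2.96, 2.96], [-0.34, 2.1], [-1.41, 1.46], [0.24, 2.44], [-1.37, 4.51], [0.17, 1.92], [-2.96, 2.96]. Speed limits (rad/s): [2.39, 2.39, 3.14, 3.14, 3.14, 3.14, 3.14].

## Interface

Orientations are given as a unit quaternion [w, x, y, z].
In Python, from station import bot gives the robot as it stands.
- The arm moves only by the tool drive_tool, never from a script. Its argument "increments" is text: rows parted by semicolons, each of 4 numbers parted by spaces: the shift along the world's x, y, z in m, then the turn about the world's z in rad. In form: tx ty tz spin; .... A call has 1 to 12 rows; each row shifts and turns the commanded pose from where the row before left it; what a row does not reach is not made up. A row lasts 1/12 s, in which the tool goes at most 41.7 mm and 7.16 degrees, less where a joint would pass 70% of its speed; a pose out of reach is approached as far as the arm can. A call is refused whole if a number of a shift passes 0.0417 or a number of a turn 0.125, either way. A call with a gripper value outside its range is refused whole. "grip" is the opening, from 0 (shut) to 1 (fully open), set as the call begins (left out, the last holds). The fingers move at their own pace and stop on an object; "squeeze" is the grip in N (left out, the last holds). Time passes only in rows, so rows that do not move let the fingers close. It gives the time, the measured TCP pose, the force and the opening at its end, in the units of the state.
- bot.get_obs(): the state, without advancing time (a new reading comes with each control period).
- bot.read_camera(name): name is "side" or "top" or "wrist"; returns the picture (384x512x3 uint8, red, green, blue); there is no depth.
- bot.calibration(name): a dict with "fx", "fy", "cx", "cy" (pixels), "camera_from_world" (4x4, takes a point from world to camera coordinates). Camera axes: x right, y down, z forward; pixel columns grow to the right and rows downward; lengths in m; the calibration is good to about 2 mm. A picture is of the moment at which its call begins: read the wrist's pose just before it. calibration takes no time and is no camera call; for the wrist camera it gives the pose at the moment of the call.
- bot.hand_in(): hands the job in, once; it reports no verdict.
The state is a dict: "t": time; "q": joint angles; "joint_vel": joint speeds; "joint_torque": joint torques, N m; "eef_pos": TCP position; "tool_rot": TCP orientation; "contact_force": force on the tool from outside, world axes, zero at the start; "torque": the same for the moment, N m; "gripper_width": opening from 0.0 (shut) to 1.0 (fully open).
Only numpy, scipy, OpenCV 4.12 (cv2) and the standard library are available. Lean on these libraries where they do the work, as an engineer would, in place of code of your own. Each camera call takes 0.05 s, during which the arm holds its last target.

## Task

Lay the standing table-leg blank down ready for planing: tip it over away from the bench stop, onto its straight face, and ease it down gently all the way instead of letting it drop. Then push it along the bench until its foot end butts squarely against the stop. Only touch and push it with the fingers, never pick it up off the bench, and leave the other things on the bench where they are.

Things in the scene. Friction and masses are not known exactly. Their poses are not given: they have to be found in the camera images.
- leg: Loose table-leg blank of pale wood, about 0.28 kg, standing on its foot. Body 44 (x) by 56 (y) by 100 mm tall; on top a thin tenon 14 (x) by 40 (y) by 90 mm, flush with the body's +x face, so that this straight face is flat over all 190 mm; on the -x side a 30 mm shoulder. Origin: centre of the foot's underside; z from foot to tenon; +x points away from the stop, the way it has to fall.
- leg_heel (a point): Middle of the leg's foot edge on the +x side (22 mm along +x from its origin): the edge it tips over, which stays on the bench. It balances at about 16 degrees; left alone past that, it drops.
- leg_foot (a point): Centre of the leg's foot face (the leg's origin). With the leg laid down it is 22 mm above the bench.
- leg_tip (a point): Middle of the tenon's top edge on the straight face: 22 mm along the leg's +x, 190 mm along its z. When the leg is laid, +x points down, this edge is on the bench, the body is 44 mm high and the tenon 14 mm high.
- stop: Bench stop: fixed block of mid-brown wood, 40 mm (x) by 150 mm (y) by 35 mm high, with two screw heads in its top. Origin: centre of its underside; its working face is its +x face, 20 mm from the origin. The leg stands 10 to 30 mm clear of that face.
- stop_face (a point): Middle of the stop's working face, 15 mm above the bench; axes as the stop's, +x pointing out of the face towards the leg.
- glue: Bystander: white round bottle, 54 mm across, 150 mm tall, standing. Origin: centre of its underside.
- offcut: Bystander: short plain block of brown wood, 50 by 38 by 100 mm tall, standing (no tenon). Origin: centre of its underside.
- chisel: Bystander: 200 mm tool with a wooden handle and steel blade, lying. Origin: middle of its length, underside.
- screws: Bystander: glass jar, 64 mm across, 75 mm tall. Origin: centre of its underside.
- tape: Bystander: roll of pale tape, 90 mm across, 25 mm high, lying flat. Origin: centre of its underside.
- mallet: Bystander: wooden hammer 280 mm long, lying. Origin: middle of its length, underside.
- dowel: Bystander: round wooden rod 22 mm across, 160 mm tall, standing. Origin: centre of its underside.

How it is judged:
On the way:
1. the leg lies on its straight face on the bench (angle between leg's own x axis and vertical above 3 rad and height (world z) of leg_tip below 0.01 m), for 0.2 s.
At the end, for the whole second after the job is handed in: The leg lies at rest on its straight face on the bench (within about 8 degrees, both ends of that face under 10 mm), its foot end no more than 8 mm from the stop's working face and on that face (centre within 70 mm of the stop's middle), square to it within 0.15 rad (all of step 1 and height (world z) of leg_heel below 0.01 m and x of leg_foot in the frame of stop_face between -0.005 and 0.008 m and y of leg_foot in the frame of stop_face between -0.07 and 0.07 m and angle between the z axis of leg and the x axis of stop, either way round below 0.15 rad and linear speed of leg below 0.02 m/s and angular speed of leg below 0.15 rad/s); the robot touches nothing.
It fails at once if the leg drops or is knocked over: it turns faster than 6.5 rad/s (left to fall it reaches about 11) (angular speed of leg above 6.5 rad/s).
It fails at once if the leg is picked up: its +x foot edge comes more than 15 mm off the bench (height (world z) of leg_heel above 0.015 m).
It fails at once if another thing on the bench is shifted by more than 30 mm (distance of any of glue, offcut, chisel, screws, tape, mallet, dowel from where it was at the start of the episode above 0.03 m).
It also fails if it takes over 56 s, if anything falls off the work surface, if the arm or the gripper's body presses on something with over 40 N, if the wrist force passes 120 N, or if a joint passes its speed limit or range.

## Working session

There is one attempt and no reset: what is moved stays moved. The work goes in short steps, Python scripts to look and compute and a tool call to move; the robot and the scene stay as the last step left them, time stands still between calls to the robot, and variables do not carry over. Pictures are saved under pics/ and viewed, and the job is handed in when it is done.

Besides the shell and the picture viewer there is one more tool, called by a JSON object that holds its "op" and its "data". drive_tool: Moves the arm, as the interface text tells. Its arguments: {"type":"object","properties":{"increments":{"type":"string"},"grip":{"type":"number"},"squeeze":{"type":"number"}},"required":["increments"]}

```bash
ls; mkdir -p pics; python3 - <<'E'
from station import bot
import cv2
print(bot.get_obs(), bot.finger_overhang)
for n in ("side","top","wrist"):
    c=bot.calibration(n); print(n,c)
    cv2.imwrite(f"pics/{n}0.png",bot.read_camera(n)[:,:,::-1])
E
```

```text
pics
{'t': 0.0, 'q': array([-1.273115  ,  0.47779434,  0.02232712,  1.55647077, -0.01149785,
        1.10930995, -0.08311929]), 'joint_vel': array([-1.02986637e-03,  9.72423528e-04,  1.82365278e-04,  1.68587103e-04,
        1.17481405e-03, -1.45242714e-04,  9.27584619e-05]), 'joint_torque': array([-1.36814703e-05, -5.96448290e+01,  1.60756577e+00, -2.81196839e+01,
        1.23274143e-02,  9.52168659e-03,  7.80283624e-07]), 'eef_pos': array([0.26622954, 0.61966383, 0.25232115]), 'tool_rot': array([-1.20555953e-04,  2.01494461e-01,  9.79489215e-01, -9.19334346e-04]), 'contact_force': array([-0.6372204 , -0.39725102, -0.22212314]), 'torque': array([0.0788725 , 0.05150793, 0.01070546]), 'gripper_width': 0.9990918326859597} 0.022
side {'fx': 496.7826146201692, 'fy': 496.7826146201692, 'cx': 252.4140461260736, 'cy': 193.16276812461788, 'camera_from_world': array([[ 0.99958821, -0.02635925, -0.01134001, -0.52552907],
       [-0.02721707, -0.74573196, -0.66568992,  0.14078299],
       [ 0.00909048,  0.66572444, -0.7461423 ,  1.81394088],
       [ 0.        ,  0.        ,  0.        ,  1.        ]])}
top {'fx': 355.3275743541116, 'fy': 355.3275743541116, 'cx': 255.9454430879796, 'cy': 193.13117903511036, 'camera_from_world': array([[ 0.02875499, -0.9991048 , -0.03102835,  0.02899326],
       [-0.99251804, -0.0248529 , -0.11954191,  0.5613243 ],
       [ 0.11866375,  0.03423363, -0.99234418,  1.00031169],
       [ 0.        ,  0.        ,  0.        ,  1.        ]])}
wrist {'fx': 328.134674356091, 'fy': 328.134674356091, 'cx': 255.0623781230671, 'cy': 190.33488805864195, 'camera_from_world': array([[ 0.39373348,  0.91922168, -0.00233338, -0.67425422],
       [ 0.88717063, -0.379338  ,  0.2627374 , -0.03481763],
       [ 0.24062878, -0.10551862, -0.96486456,  0.37835968],
       [ 0.        ,  0.        ,  0.        ,  1.        ]])}
```

View pics/side0.png

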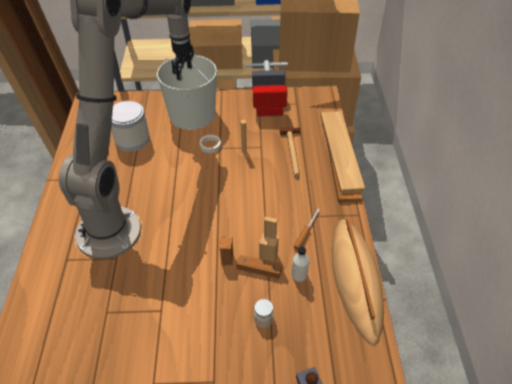

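View pics/top0.png

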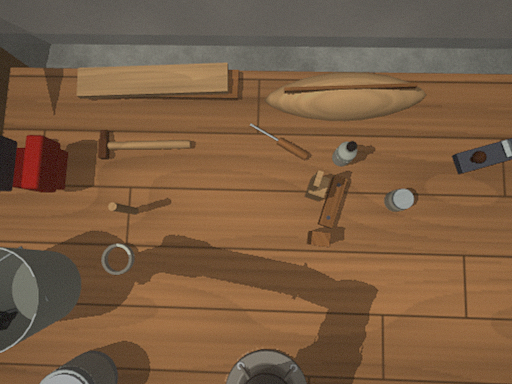

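View pics/wrist0.png

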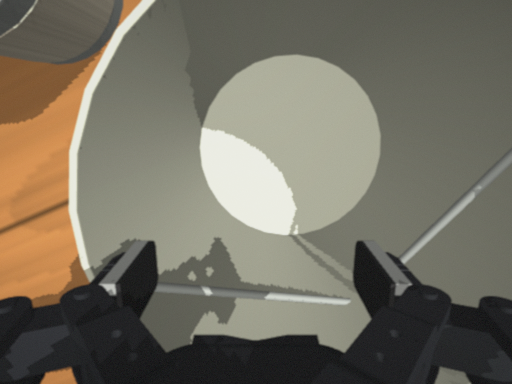

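```bash
python3 - <<'E'
import cv2
a=cv2.imread("pics/side0.png")[195:345,190:340]; cv2.imwrite("pics/s1.png",cv2.resize(a,(600,600),interpolation=cv2.INTER_CUBIC))
a=cv2.imread("pics/top0.png")[110:260,240:440]; cv2.imwrite("pics/t1.png",cv2.resize(a,(800,600),interpolation=cv2.INTER_CUBIC))
E
```

```text
(no output)
```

View pics/s1.png

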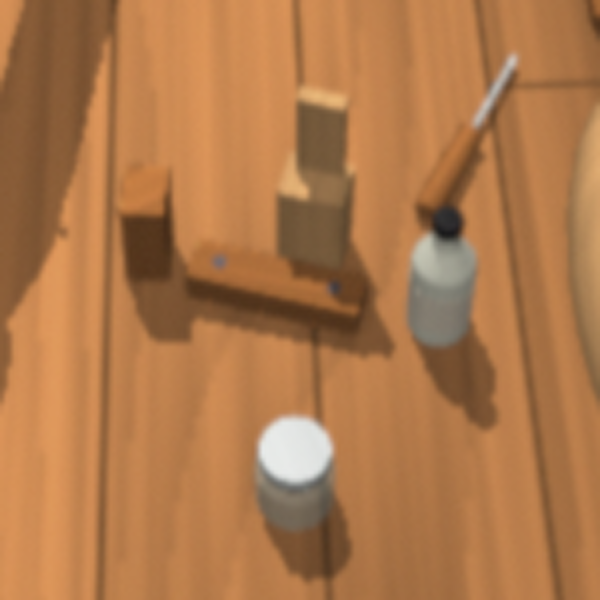

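View pics/t1.png

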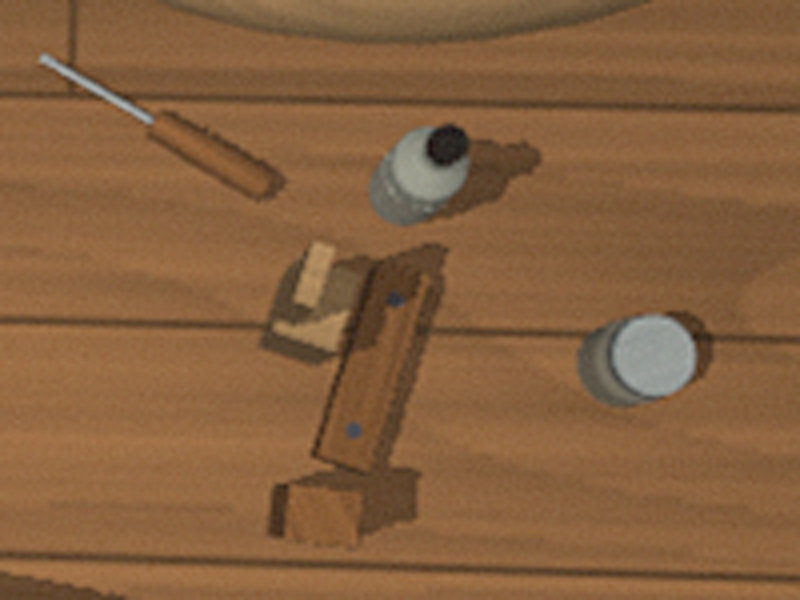

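```bash
cat > h.py <<'E'
import numpy as np, cv2
from scipy.optimize import least_squares
from station import bot
def proj(n,P):
    c=bot.calibration(n);T=c["camera_from_world"];P=np.atleast_2d(P)
    p=P@T[:3,:3].T+T[:3,3]; return np.c_[c["fx"]*p[:,0]/p[:,2]+c["cx"],c["fy"]*p[:,1]/p[:,2]+c["cy"]]
def back(n,uv,z):
    c=bot.calibration(n);T=c["camera_from_world"];R=T[:3,:3];o=-R.T@T[:3,3]
    d=R.T@np.array([(uv[0]-c["cx"])/c["fx"],(uv[1]-c["cy"])/c["fy"],1]); return o+d*(z-o[2])/d[2]
def place(p,L):
    c,s=np.cos(p[2]),np.sin(p[2]);L=np.atleast_2d(L)
    return np.c_[p[0]+c*L[:,0]-s*L[:,1],p[1]+s*L[:,0]+c*L[:,1],L[:,2]]
def fit(p0,obs):
    def f(p): return np.concatenate([proj(n,place(p,[l]))[0]-uv for n,l,uv in obs])
    r=least_squares(f,p0,loss="soft_l1"); return r.x,r.fun.reshape(-1,2)
S=lambda u,v:(190+u/4,195+v/4)
T=lambda u,v:(240+u/4,110+v/4)
E
cat > m.py <<'E'
from h import *
A=[("side",(.02,.075,.035),S(195,243)),("side",(.02,-.075,.035),S(368,283)),("side",(-.02,-.075,.035),S(358,318)),("side",(-.02,.075,.035),S(188,282)),
("top",(.02,.075,.035),T(315,455)),("top",(-.02,.075,.035),T(368,472)),("top",(-.02,-.075,.035),T(440,274))]
p,r=fit([.65,-.2,1.3],A);print("stop",p,r.round(1).tolist())
B=[("side",(.022,.02,.19),S(300,88)),("side",(.022,-.02,.19),S(349,93)),("side",(.008,-.02,.19),S(346,110)),("side",(.008,.02,.19),S(297,104)),
("side",(-.022,.028,.1),S(277,193)),("side",(-.022,-.028,.1),S(350,205)),
("top",(.022,-.02,.19),T(312,241)),("top",(.008,-.02,.19),T(337,246)),("top",(.008,.02,.19),T(318,309)),("top",(.022,.02,.19),T(294,303)),
("top",(.022,.028,.1),T(274,324)),("top",(-.022,.028,.1),T(338,352))]
q,r=fit([.65,-.2,1.3],B);print("leg",q,r.round(1).tolist())
d=q[:2]-p[:2];c,s=np.cos(p[2]),np.sin(p[2]);print("leg in stop",c*d[0]+s*d[1]-.02-.022,-s*d[0]+c*d[1],q[2]-p[2])
print("offcut top",back("top",T(323,516),.1),"glue",back("top",T(403,205),0.0),"glue top",back("top",T(448,145),.15),"chisel end",back("top",T(272,188),.02),back("top",T(42,58),.005),"screws",back("top",T(653,355),.075),
"tape",back("top",(117,259),.025),"dowel",back("top",(112,206),.16),"mallet",back("top",(190,144),.02),back("top",(104,145),.02), "bucket rim",back("side",(187,75),.25))
E
python3 m.py
```

```text
stop [ 0.54341053 -0.18424313  1.25423111] [[0.8, -1.1], [0.1, -0.7], [-0.4, 0.3], [-1.1, -1.3], [1.3, -0.6], [1.4, -0.1], [-0.3, 0.4]]
leg [ 0.5789139  -0.12995895  1.31102351] [[-0.2, -0.3], [-0.3, 0.6], [-0.5, -0.3], [-0.4, -1.0], [0.1, 0.2], [-1.6, 0.3], [0.2, -0.5], [-0.5, -0.2], [-0.1, -0.6], [0.4, -0.7], [0.3, 1.6], [0.0, -0.9]]
leg in stop 0.020639167516395447 -0.01684032228457566 0.05679240337641067
offcut top [ 0.43359466 -0.13464351  0.1       ] glue [ 0.66770974 -0.20794436  0.        ] glue top [ 0.67556058 -0.20635342  0.15      ] chisel end [ 0.67409872 -0.10715614  0.02      ] [0.77530985 0.06789234 0.005     ] screws [ 0.55003353 -0.36357637  0.075     ] tape [0.3584792  0.44294126 0.025     ] dowel [0.50263273 0.40960315 0.16      ] mallet [0.70638806 0.24800427 0.02      ] [0.69785002 0.51105637 0.02      ] bucket rim [0.27686012 0.60354259 0.25      ]
```

{"op": "drive_tool", "data": {"increments": "0 0 0.03 0.05; 0 0 0.04 0.05; 0 0 0.04 0.05; 0 0 0.04 0; 0.01 -0.02 0 0; 0.015 -0.035 0 0; 0.015 -0.035 0 0; 0.015 -0.035 0 0; 0.015 -0.035 0 0; 0.015 -0.035 0 0; 0.015 -0.035 0 0; 0.015 -0.035 0 0", "grip": 1}}

```text
t: 1.15
eef_pos: [0.3818, 0.3532, 0.4031]
tool_rot: [-0.0, 0.128, 0.992, -0.0]
contact_force: [1.5, -0.3, 0.5]
gripper_width: 0.999
```

{"op": "drive_tool", "data": {"increments": "0.016 -0.036 0 0; 0.016 -0.038 0 0; 0.017 -0.039 0 0; 0.017 -0.039 0 0; 0.017 -0.039 0 0; 0.017 -0.039 0 0; 0.017 -0.039 0 0; 0.017 -0.039 0 0; 0.017 -0.039 0 0; 0.017 -0.039 0 0; 0.017 -0.039 0 0; 0.016 -0.039 0 0"}}

```text
t: 2.15
eef_pos: [0.5795, -0.1028, 0.4032]
tool_rot: [0.0, 0.127, 0.992, 0.0]
contact_force: [0.8, -0.1, -0.4]
gripper_width: 1.0
```

{"op": "drive_tool", "data": {"increments": "0 -0.005 -0.03 0; 0 0 -0.04 0; 0 0 -0.03 0; 0 0 0 0"}}

```text
t: 2.48
eef_pos: [0.5755, -0.1054, 0.2969]
tool_rot: [-0.006, 0.128, 0.992, -0.0]
contact_force: [-1.3, 1.2, -1.4]
gripper_width: 1.006
```

```bash
python3 - <<'E'
from h import *
o=bot.get_obs();print(o["t"],o["eef_pos"],o["tool_rot"],o["contact_force"],o["q"])
for yaw in(1.254,1.311):
  q=[.5789,-.13,yaw]
print(proj("wrist",place([.5789,-.13,1.311],[(.022,.02,.19),(.022,-.02,.19),(.008,-.02,.19),(.008,.02,.19)])))
w=bot.read_camera("wrist"); cv2.imwrite("pics/w2.png",w[:,:,::-1])
E
```

```text
2.4833 [ 0.57546715 -0.10542008  0.29691162] [-5.68207828e-03  1.27737581e-01  9.91791608e-01 -4.81142352e-04] [-1.27040564  1.20646195 -1.44313059] [-0.33449418  0.31888005  0.52135314  1.74565514 -0.17162621  1.13426683
  1.55436594]
[[253.88144146 184.24426309]
 [253.6763867  236.47145071]
 [234.88137717 236.36637987]
 [234.27874504 184.14019657]]
```

View pics/w2.png

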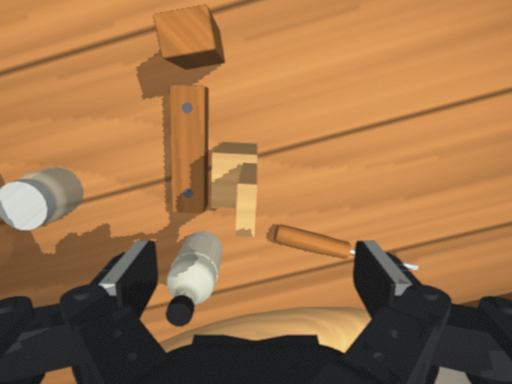

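{"op": "drive_tool", "data": {"increments": "0 0 0 0; 0 0 0 0"}}

```text
t: 2.7
eef_pos: [0.5804, -0.1063, 0.3058]
tool_rot: [0.002, 0.127, 0.992, 0.0]
contact_force: [-0.1, -0.3, -0.1]
gripper_width: 1.0
```

{"op": "drive_tool", "data": {"increments": "0.003 -0.009 0 0; 0 0 -0.02 0; 0 0 -0.025 0; 0 0 -0.025 0; 0 0 -0.025 0; 0 0 -0.02 0; 0 0 -0.015 0; 0 0 -0.005 0; 0 0 0 0; 0 0 0 0"}}

```text
t: 3.53
eef_pos: [0.5832, -0.1157, 0.1697]
tool_rot: [0.001, 0.128, 0.992, -0.0]
contact_force: [0.2, -0.6, 1.1]
gripper_width: 1.0
```

```bash
cat > snap.py <<'E'
import sys
from h import *
k=sys.argv[1]
o=bot.get_obs();print(o["t"],o["eef_pos"].round(4),o["contact_force"].round(1),o["gripper_width"])
a=cv2.resize(bot.read_camera("side")[160:300,190:330],(480,480),interpolation=cv2.INTER_CUBIC)
b=cv2.resize(bot.read_camera("wrist")[:,:],(320,240),interpolation=cv2.INTER_AREA)
im=np.zeros((480,800,3),np.uint8);im[:,:480]=a;im[:240,480:]=b
im[240:,480:]=cv2.resize(bot.read_camera("top")[110:215,250:390],(320,240),interpolation=cv2.INTER_CUBIC)
cv2.imwrite(f"pics/{k}.png",im[:,:,::-1])
E
python3 snap.py a1
```

```text
3.5333 [ 0.5832 -0.1157  0.1697] [ 0.2 -0.6  1.1] 1.0002604056465627
```

View pics/a1.png

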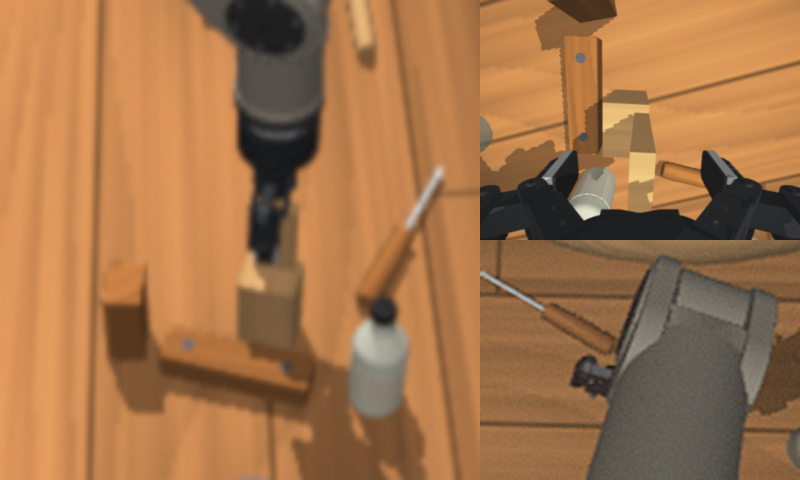

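```bash
python3 - <<'E'
from h import *
t=np.array([.5832,-.1157]);u=np.array([np.cos(1.311),np.sin(1.311)]);v=np.array([u[1],-u[0]])
for lat in(-.011,0,.011):
  P=np.r_[t-.05*u+lat*v,.155]; p=proj("side",P)[0]; print((p-[190,160])*480/140)
for lat in(-.02,0,.02):
  P=np.r_[t+lat*v,.19]; p=proj("side",P)[0]; print("ten",(p-[190,160])*480/140)
E
```

```text
[252.89611403 265.85248186]
[264.37208159 267.96493682]
[275.87376852 270.08212612]
ten [255.27370567 200.15945952]
ten [276.06346883 203.85229899]
ten [296.93769667 207.56014175]
```

{"op": "drive_tool", "data": {"increments": "0 0 0 0; 0 0 0 0; 0 0 0 0; 0 0 0 0; 0.001 0.004 0 0; 0.001 0.004 0 0; 0 0 0 0; 0 0 0 0", "grip": 0.5, "squeeze": 20}}

```text
t: 4.35
eef_pos: [0.5843, -0.1064, 0.1682]
tool_rot: [-0.0, 0.127, 0.992, 0.0]
contact_force: [0.1, -0.2, -0.1]
gripper_width: 0.497
```

```bash
python3 snap.py a2
```

```text
4.35 [ 0.5843 -0.1064  0.1682] [ 0.1 -0.2 -0.1] 0.4969350257289618
```

View pics/a2.png

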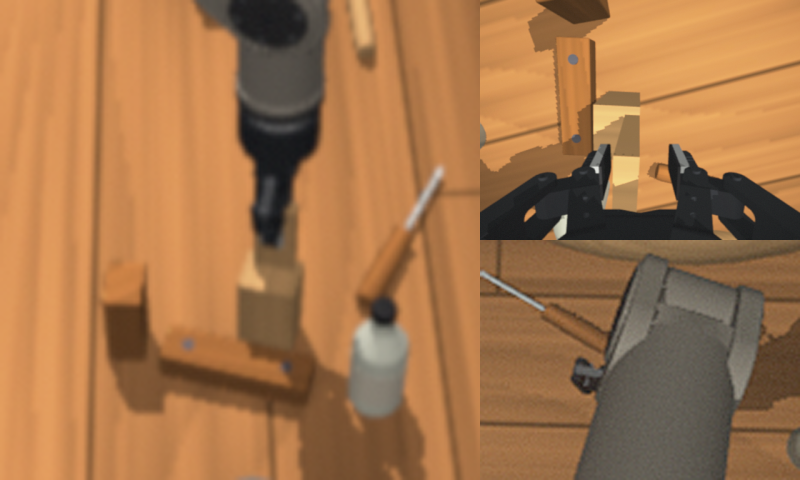

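{"op": "drive_tool", "data": {"increments": "0.001 0.003 0 0; 0.001 0.003 0 0; 0.001 0.003 0 0; 0.001 0.003 0 0; 0.0005 0.003 0 0; 0.001 0.003 0 0; 0.0005 0.003 0 0; 0.001 0.003 0 0; 0 0 0 0"}}

```text
t: 5.25
eef_pos: [0.5914, -0.0821, 0.1683]
tool_rot: [-0.0, 0.127, 0.992, 0.0]
contact_force: [-0.5, 0.7, 0.0]
gripper_width: 0.497
```

```bash
python3 snap.py a3
```

```text
5.25 [ 0.5914 -0.0821  0.1683] [-0.5  0.7  0. ] 0.4967088185448618
```

View pics/a3.png

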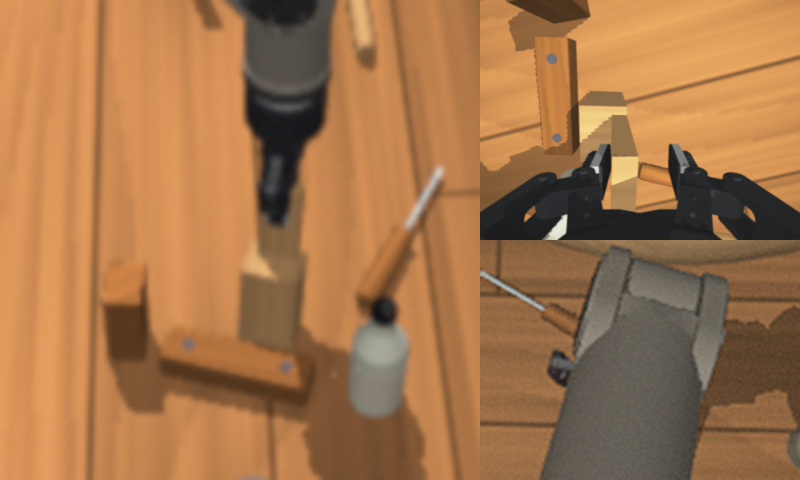

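{"op": "drive_tool", "data": {"increments": "0.001 0.003 0 0; 0.0005 0.003 0 0; 0.001 0.003 0 0; 0.0005 0.003 0 0; 0.001 0.003 0 0; 0.0005 0.002 0 0; 0.0005 0.002 0 0; 0.0005 0.002 0 0; 0 0.002 0 0; 0.0005 0.002 0 0; 0 0 0 0; 0 0 0 0"}}

```text
t: 6.4
eef_pos: [0.5971, -0.058, 0.1683]
tool_rot: [-0.0, 0.127, 0.992, 0.0]
contact_force: [-0.1, -0.2, 0.3]
gripper_width: 0.498
```

```bash
python3 snap.py a4
```

```text
6.4 [ 0.5971 -0.058   0.1683] [-0.1 -0.2  0.3] 0.49769560108461364
```

View pics/a4.png

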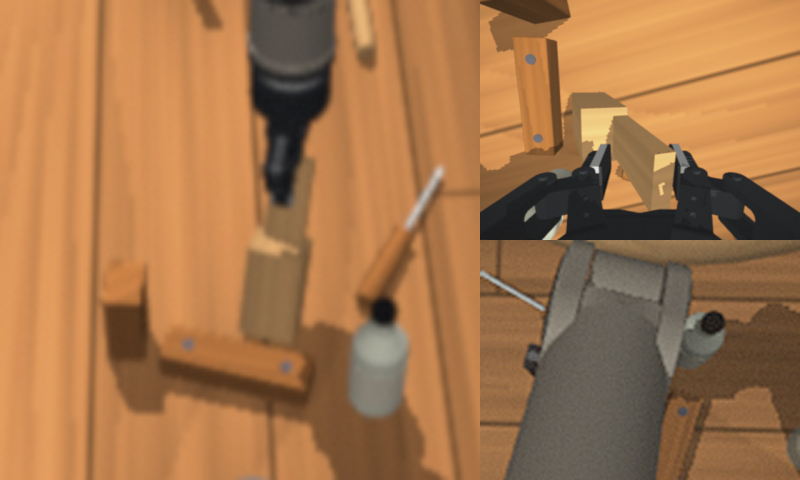

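{"op": "drive_tool", "data": {"increments": "-0.001 -0.003 0 0; -0.001 -0.003 0 0; 0 0 0 0; 0 0 0 0; 0 0 0 0; 0 0 0 0", "grip": 0.82}}

```text
t: 7.05
eef_pos: [0.5951, -0.064, 0.1683]
tool_rot: [-0.0, 0.128, 0.992, 0.0]
contact_force: [-0.0, 0.5, -0.6]
gripper_width: 0.824
```

```bash
python3 snap.py a5
```

```text
7.05 [ 0.5951 -0.064   0.1683] [-0.   0.5 -0.6] 0.8238288055009575
```

View pics/a5.png

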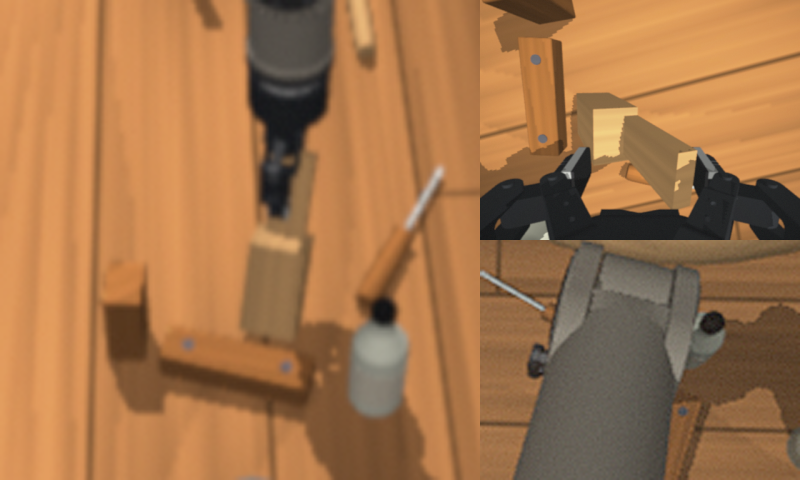

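{"op": "drive_tool", "data": {"increments": "0.001 0.005 -0.002 0; 0.001 0.005 -0.002 0; 0.0015 0.005 -0.003 0; 0.001 0.005 -0.003 0; 0.001 0.004 -0.003 0; 0.001 0.004 -0.003 0; 0.001 0.004 -0.004 0; 0.001 0.004 -0.004 0; 0 0 0 0"}}

```text
t: 7.95
eef_pos: [0.6034, -0.0266, 0.1433]
tool_rot: [-0.001, 0.127, 0.992, 0.0]
contact_force: [0.1, 0.8, 0.6]
gripper_width: 0.821
```

```bash
python3 snap.py a6
```

```text
7.95 [ 0.6034 -0.0266  0.1433] [0.1 0.8 0.6] 0.8209827622973914
```

View pics/a6.png

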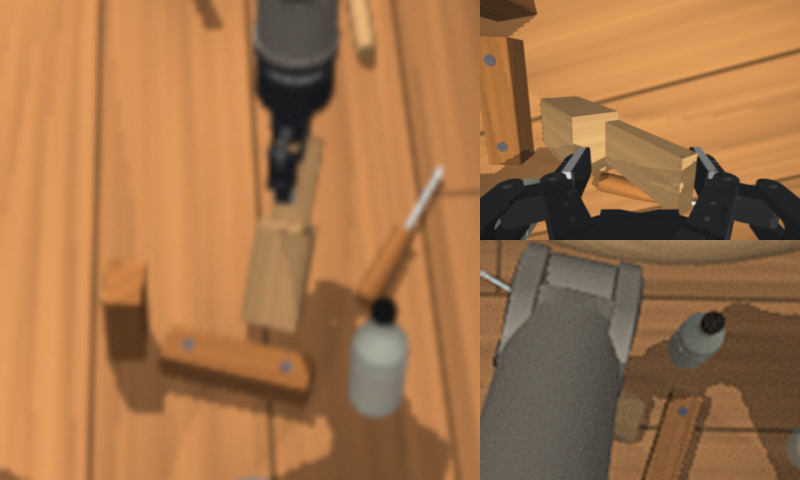

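{"op": "drive_tool", "data": {"increments": "0.0015 0.004 -0.003 0; 0.0015 0.004 -0.003 0; 0.0015 0.004 -0.003 0; 0.0015 0.0035 -0.004 0; 0.0015 0.0035 -0.004 0; 0.001 0.003 -0.004 0; 0.001 0.003 -0.004 0; 0 0 0 0"}}

```text
t: 8.77
eef_pos: [0.6131, -0.0014, 0.1184]
tool_rot: [-0.001, 0.127, 0.992, 0.0]
contact_force: [0.2, 3.5, 1.8]
gripper_width: 0.823
```

```bash
python3 snap.py a7
```

```text
8.7667 [ 0.6131 -0.0014  0.1184] [0.2 3.5 1.8] 0.8227024357610945
```

View pics/a7.png

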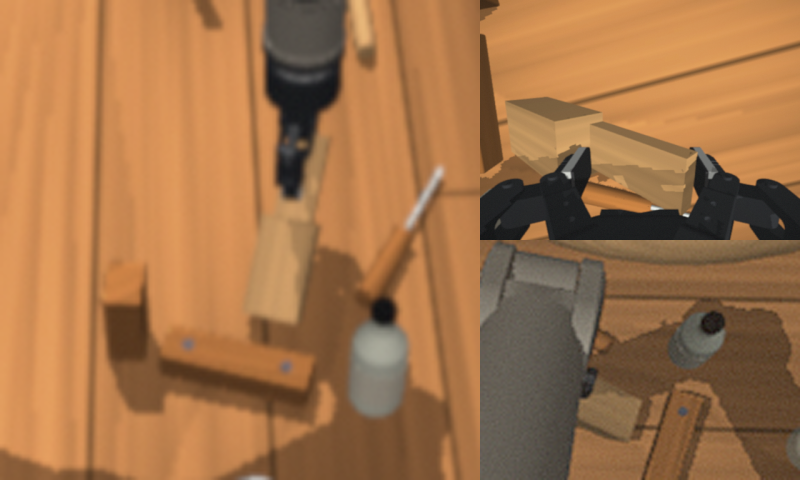

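{"op": "drive_tool", "data": {"increments": "0 0 0.005 0; 0 0 0 0"}}

```text
t: 9.08
eef_pos: [0.6133, -0.0043, 0.1252]
tool_rot: [0.0, 0.128, 0.992, -0.0]
contact_force: [0.1, -0.0, 0.2]
gripper_width: 0.819
```

```bash
python3 - <<'E'
from h import *
o=bot.get_obs();print(o["t"],o["eef_pos"].round(4),o["contact_force"].round(1),o["torque"].round(2))
cv2.imwrite("pics/w8.png",bot.read_camera("wrist")[:,:,::-1])
E
```

```text
9.0833 [ 0.6133 -0.0043  0.1252] [ 0.1 -0.   0.2] [ 0.16 -0.04  0.03]
```

View pics/w8.png

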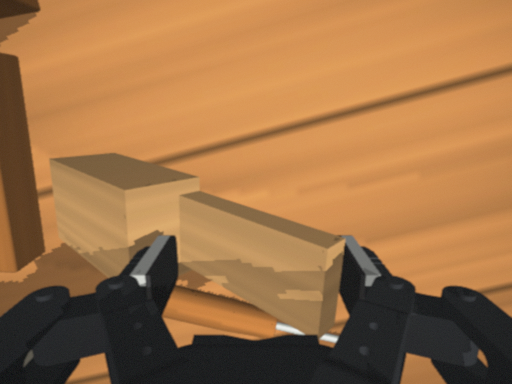

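```bash
python3 - <<'E'
from h import *
yaw=1.311
t=np.array([.6133,-.0043]);u=np.array([np.cos(yaw),np.sin(yaw)]);v=np.array([u[1],-u[0]])
for lat in(-.011,0,.011): print("pad",proj("wrist",np.r_[t+.035*u+lat*v,.111])[0], proj("wrist",np.r_[t-.035*u+lat*v,.111])[0])
H=np.array([.5846,-.1087])
for sf in (.143,.146):
  for lat in(-.02,0,.02):
    h=np.sqrt(.19**2-sf**2); print("tip",sf,lat,proj("wrist",np.r_[H+sf*u+lat*v,h])[0])
for lat in(-.02,.02): print("back tip edge",proj("wrist",np.r_[H+sf*u+lat*v,h]+np.r_[-.014*h/.19*u,.014*sf/.19])[0])
E
```

```text
pad [333.85722021 232.59383226] [174.4144015  231.93263831]
pad [332.20519236 255.45433219] [175.90614829 254.80635892]
pad [330.6170515 277.4307741] [177.34020601 276.79550326]
tip 0.143 -0.02 [343.22566672 222.92987899]
tip 0.143 0 [339.53870643 269.20096704]
tip 0.143 0.02 [336.1324865 311.9487836]
tip 0.146 -0.02 [348.45859825 219.80409586]
tip 0.146 0 [344.66124571 265.04653913]
tip 0.146 0.02 [341.1461243  306.92642239]
back tip edge [332.12206266 229.9279125 ]
back tip edge [325.54208731 323.11987733]
```

```bash
python3 - <<'E'
import numpy as np
y=1.30;u=np.array([np.cos(y),np.sin(y)]);v=np.array([u[1],-u[0]])
f=lambda p:u*(.0115*np.sin(p))+v*(-.002*np.sin(p))-.035*(u*np.cos(p)+v*np.sin(p))
ph=np.arange(0,16)*1.57/15
for a,b in zip(ph[:-1],ph[1:]): print((1e4*(f(b)-f(a))).round()/1e4, round(a-b,3))
E
```

```text
[-0.0034  0.0024] -0.105
[-0.0032  0.0027] -0.105
[-0.003  0.003] -0.105
[-0.0028  0.0033] -0.105
[-0.0026  0.0036] -0.105
[-0.0023  0.0038] -0.105
[-0.002   0.0039] -0.105
[-0.0017  0.004 ] -0.105
[-0.0014  0.0041] -0.105
[-0.001   0.0042] -0.105
[-0.0007  0.0041] -0.105
[-0.0003  0.0041] -0.105
[0.0001 0.004 ] -0.105
[0.0004 0.0038] -0.105
[0.0008 0.0036] -0.105
```

{"op": "drive_tool", "data": {"increments": "-0.003 0.0025 -0.002 -0.105; -0.003 0.0027 0 -0.105; -0.003 0.003 0 -0.105; -0.0028 0.0033 0 -0.105; -0.0026 0.0036 0 -0.105; -0.0023 0.0038 0 -0.105; -0.002 0.0039 0 -0.105; -0.0017 0.004 0 -0.105"}}

```text
t: 9.8
eef_pos: [0.5925, 0.0231, 0.1225]
tool_rot: [0.0, 0.523, 0.852, -0.0]
contact_force: [1.4, 0.6, -0.3]
gripper_width: 0.821
```

```bash
python3 snap.py a9
```

```text
9.8 [0.5925 0.0231 0.1225] [ 1.4  0.6 -0.3] 0.820737801747515
```

View pics/a9.png

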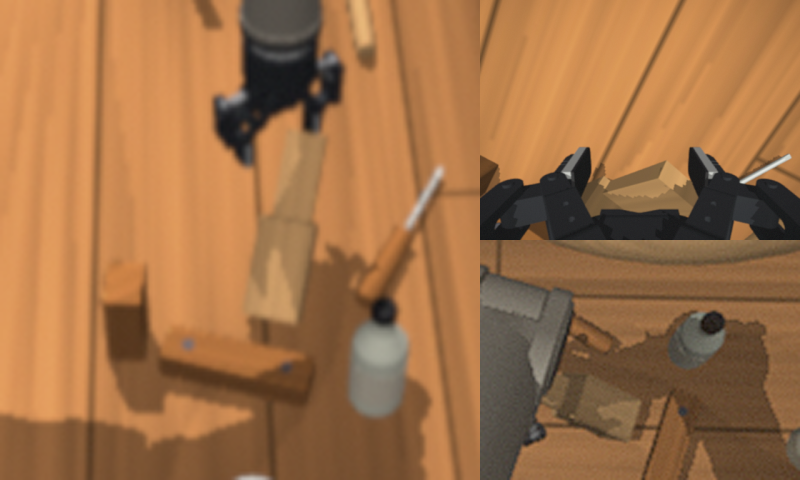

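{"op": "drive_tool", "data": {"increments": "-0.002 0.0041 0 -0.105; -0.0017 0.0042 0 -0.105; -0.0014 0.0041 0 -0.105; -0.001 0.0041 0 -0.105; -0.0006 0.004 0 -0.105; -0.0002 0.0038 0 -0.105; 0 0.0036 0 -0.105; 0 0 0 0"}}

```text
t: 10.62
eef_pos: [0.5862, 0.0523, 0.1223]
tool_rot: [0.0, 0.793, 0.61, 0.0]
contact_force: [0.6, 1.3, -0.1]
gripper_width: 0.823
```

```bash
python3 snap.py a10
```

```text
10.6167 [0.5862 0.0523 0.1223] [ 0.6  1.3 -0.1] 0.8233122670435411
```

View pics/a10.png

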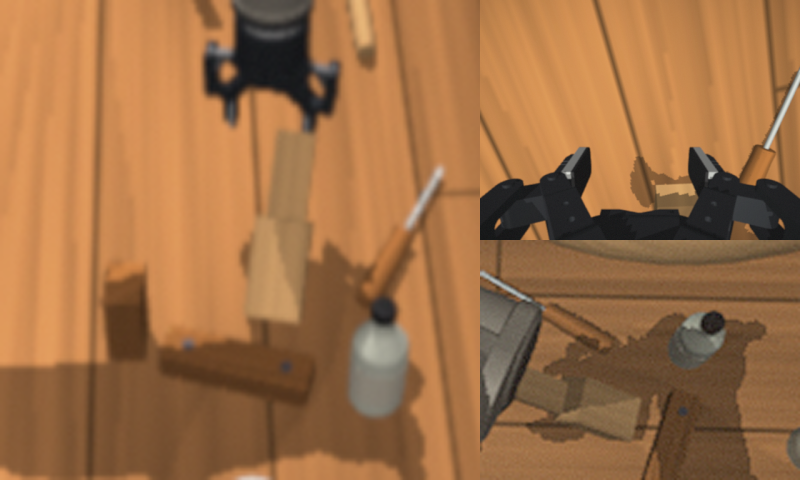

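{"op": "drive_tool", "data": {"increments": "0.004 -0.001 0 0; 0.004 -0.001 0 0; 0 0 0 0", "grip": 0.6}}

```text
t: 11.02
eef_pos: [0.5949, 0.0491, 0.1226]
tool_rot: [0.0, 0.793, 0.61, 0.001]
contact_force: [1.5, 2.9, 2.4]
gripper_width: 0.599
```

{"op": "drive_tool", "data": {"increments": "0.004 -0.001 0 0; 0.004 -0.001 0 0; 0 0 0 0", "grip": 0.4}}

```text
t: 11.27
eef_pos: [0.6025, 0.047, 0.1223]
tool_rot: [0.0, 0.793, 0.609, 0.0]
contact_force: [0.7, 2.4, 1.5]
gripper_width: 0.401
```

{"op": "drive_tool", "data": {"increments": "0.004 -0.001 0 0; 0.004 -0.001 0 0; 0.004 -0.001 0 0; 0 0 0 0", "grip": 0.1}}

```text
t: 11.6
eef_pos: [0.6145, 0.044, 0.1223]
tool_rot: [0.0, 0.793, 0.609, -0.0]
contact_force: [0.2, 1.1, 0.8]
gripper_width: 0.098
```

```bash
python3 snap.py a11
```

```text
11.6 [0.6145 0.044  0.1223] [0.2 1.1 0.8] 0.09808642991536358
```

View pics/a11.png

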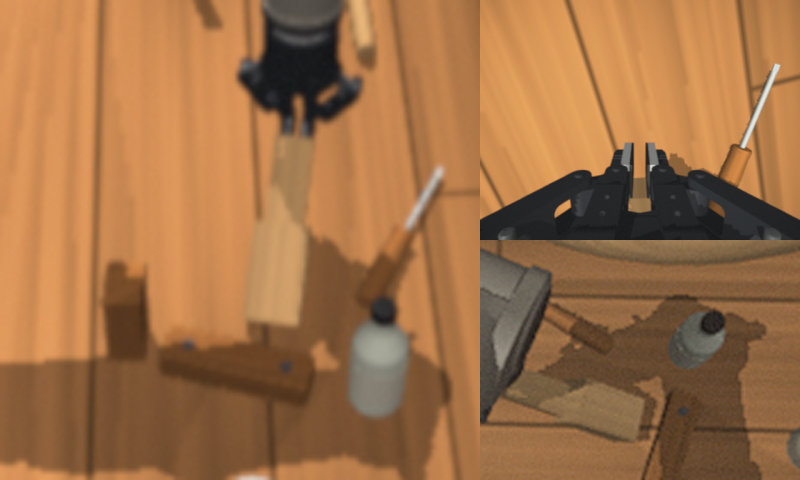

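{"op": "drive_tool", "data": {"increments": "0.001 0.0034 -0.004 0; 0.001 0.0034 -0.005 0; 0.001 0.0034 -0.005 0; 0.001 0.0034 -0.005 0; 0.001 0.003 -0.005 0; 0.0005 0.003 -0.005 0; 0 0 0 0"}}

```text
t: 12.33
eef_pos: [0.6187, 0.0653, 0.0919]
tool_rot: [-0.001, 0.792, 0.61, -0.001]
contact_force: [0.2, 1.8, -0.8]
gripper_width: 0.097
```

```bash
python3 snap.py a12
```

```text
12.3333 [0.6187 0.0653 0.0919] [ 0.2  1.8 -0.8] 0.09713812268492059
```

View pics/a12.png

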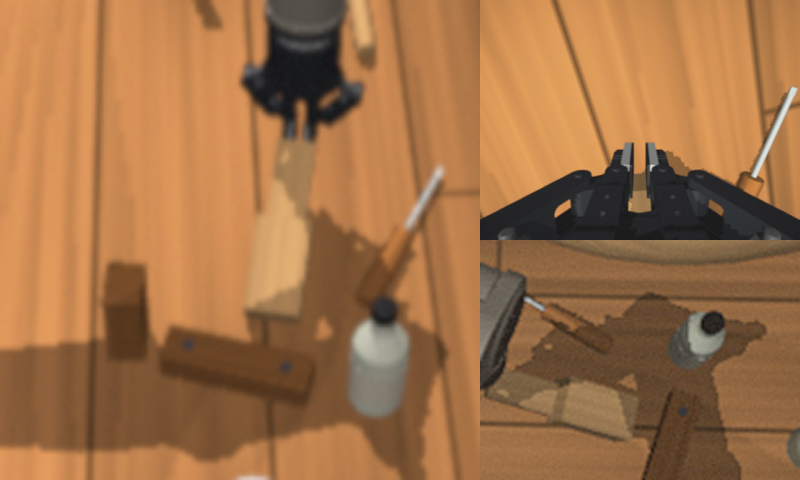

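{"op": "drive_tool", "data": {"increments": "0.0005 0.0022 -0.004 0; 0.0005 0.0022 -0.004 0; 0.0005 0.002 -0.004 0; 0.0005 0.002 -0.004 0; 0.0005 0.002 -0.005 0; 0.0005 0.0015 -0.005 0; 0 0 0 0"}}

```text
t: 13.07
eef_pos: [0.6217, 0.0764, 0.066]
tool_rot: [-0.0, 0.793, 0.61, -0.001]
contact_force: [0.4, 0.2, 0.6]
gripper_width: 0.104
```

```bash
python3 snap.py a13
```

```text
13.0667 [0.6217 0.0764 0.066 ] [0.4 0.2 0.6] 0.10361816075311653
```

View pics/a13.png

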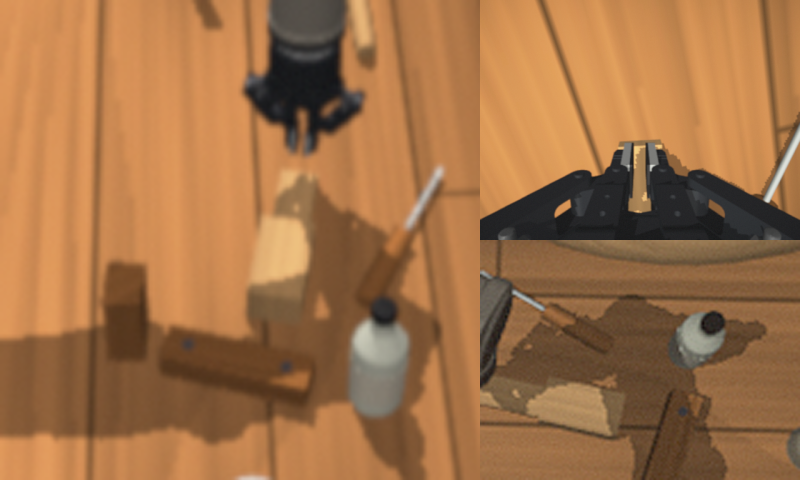

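```bash
python3 - <<'E'
from h import *
o=bot.get_obs();print(o["t"],o["eef_pos"].round(4),o["contact_force"].round(1))
a=cv2.resize(bot.read_camera("side")[190:290,210:310],(600,600),interpolation=cv2.INTER_CUBIC);cv2.imwrite("pics/s14.png",a[:,:,::-1])
cv2.imwrite("pics/w14.png",bot.read_camera("wrist")[:,:,::-1])
E
```

```text
13.2167 [0.6224 0.0757 0.0673] [-0.3  0.2  0.8]
```

View pics/s14.png

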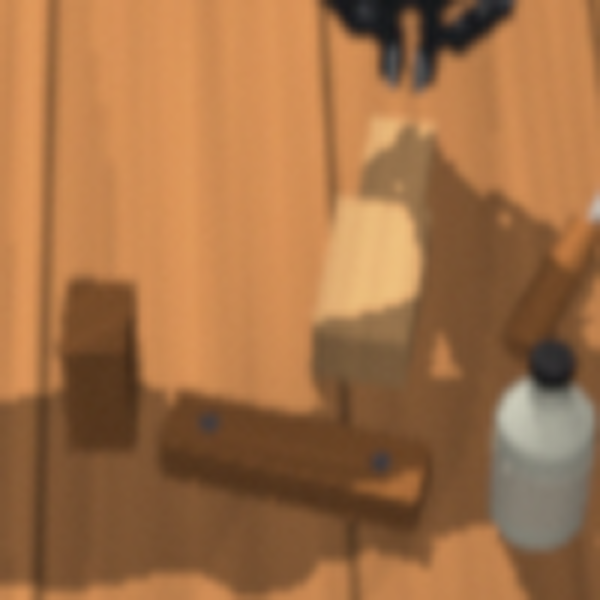

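View pics/w14.png

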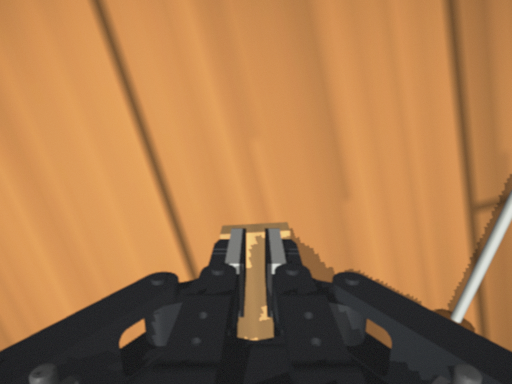

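```bash
cat > lay.py <<'E'
from h import *
def layfit(obs,off=(210,190),k=6):
    # local: a along leg from foot, lat left(+y local), z
    p,r=fit([.59,-.12,1.3],[("side",l,(off[0]+u/k,off[1]+w/k)) for l,(u,w) in obs])
    st=np.array([0.54341,-.18424]);y=1.25423;f=st+.02*np.array([np.cos(y),np.sin(y)])
    d=p[:2]-f;print("foot",p,"gap",d@[np.cos(y),np.sin(y)],"lat",d@[-np.sin(y),np.cos(y)],"dyaw",p[2]-y);print(r.round(1).tolist());return p
E
python3 - <<'E'
from lay import *
p=layfit([((0,.028,.044),(316,318)),((0,-.028,.044),(412,332)),((.1,.028,.044),(338,197)),((.1,-.028,.044),(424,210)),((.19,.02,.014),(370,117)),((.19,-.02,.014),(437,124)),((0,.028,0),(315,376)),((0,-.028,0),(403,386))])
print(place(p,[(.19,0,0)]))
# stop recheck
k=lambda u,w:(210+u/6,190+w/6)
print(fit([.54,-.18,1.25],[("side",(.02,.075,.035),k(178,393)),("side",(.02,-.075,.035),k(432,448)),("side",(-.02,-.075,.035),k(417,500)),("side",(-.02,.075,.035),k(162,450))]))
E
```

```text
foot [ 0.58452043 -0.11563258  1.38258689] gap 0.057996209864598934 lat -0.01770979067195163 dyaw 0.1283568883278845
[[-0.5, 2.0], [-0.4, 1.7], [-0.0, -0.4], [1.2, -0.7], [0.1, -0.5], [-0.4, -0.4], [-0.4, -0.3], [0.8, 0.0]]
[[0.62006948 0.07101218 0.        ]]
(array([ 0.54466392, -0.18419879,  1.29463594]), array([[-0.2449874 , -0.16838989],
       [ 0.45218284, -0.46601062],
       [ 0.43478168,  0.73860173],
       [-0.71926131, -0.0868444 ]]))
```

{"op": "drive_tool", "data": {"increments": "0 0 0.005 0; 0.003 0.01 0.005 -0.02; 0.003 0.01 0 -0.02; 0.002 0.003 0 0; 0 0 -0.01 0; 0 0 -0.012 0; 0 0 -0.012 0; 0 0 -0.01 0; 0 0 -0.004 0; 0 0 0 0; 0 0 0 0", "grip": 0}}

```text
t: 14.23
eef_pos: [0.6302, 0.0985, 0.0289]
tool_rot: [0.0, 0.805, 0.593, -0.0]
contact_force: [0.9, -0.4, -0.1]
gripper_width: 0.001
```

```bash
python3 snap.py a15
```

```text
14.2333 [0.6302 0.0985 0.0289] [ 0.9 -0.4 -0.1] 0.0011896968122150791
```

View pics/a15.png

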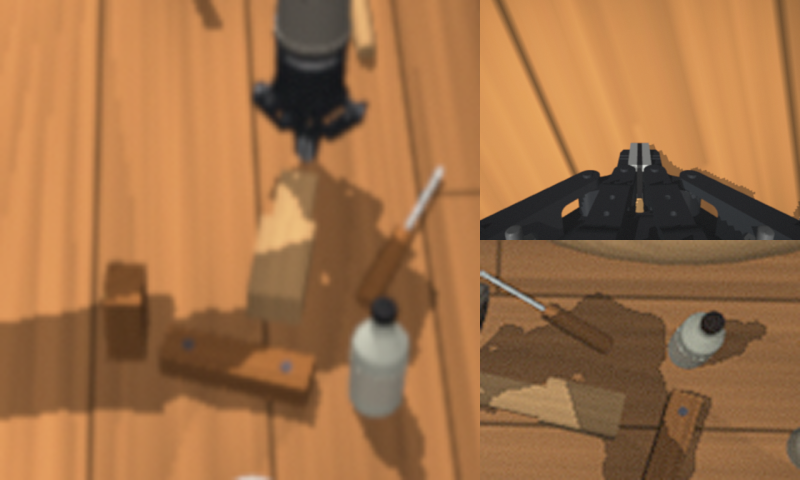

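{"op": "drive_tool", "data": {"increments": "-0.0015 -0.005 0 0; -0.0015 -0.005 0 0; -0.0015 -0.005 0 0; -0.0012 -0.004 0 0; -0.0012 -0.004 0 0; -0.0012 -0.004 0 0; -0.0012 -0.004 0 0; -0.0012 -0.004 0 0; -0.0012 -0.004 0 0; -0.0012 -0.004 0 0; 0 0 0 0"}}

```text
t: 15.3
eef_pos: [0.6172, 0.0548, 0.0294]
tool_rot: [0.0, 0.805, 0.593, -0.0]
contact_force: [0.5, 2.1, 0.5]
gripper_width: 0.004
```

```bash
python3 snap.py a16
```

```text
15.3 [0.6172 0.0548 0.0294] [0.5 2.1 0.5] 0.0038198791297749278
```

View pics/a16.png

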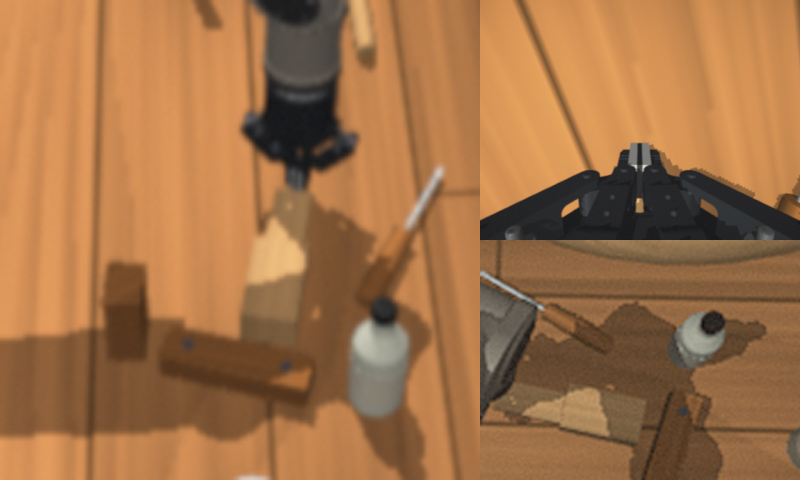

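{"op": "drive_tool", "data": {"increments": "-0.0012 -0.004 0 0; -0.0012 -0.004 0 0; -0.0012 -0.004 0 0; -0.0012 -0.004 0 0; -0.0012 -0.004 0 0; -0.001 -0.003 0 0; 0 0 0 0; 0 0 0 0"}}

```text
t: 16.12
eef_pos: [0.6104, 0.0329, 0.0294]
tool_rot: [0.0, 0.805, 0.593, 0.0]
contact_force: [0.3, 1.0, -0.8]
gripper_width: 0.0
```

```bash
python3 snap.py a17
```

```text
16.1167 [0.6104 0.0329 0.0294] [ 0.3  1.  -0.8] 0.00048752162311283833
```

View pics/a17.png

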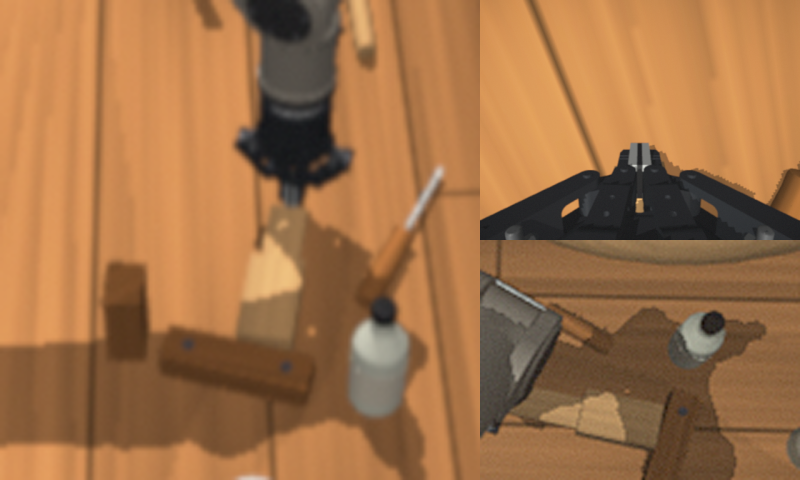

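{"op": "drive_tool", "data": {"increments": "-0.0006 -0.002 0 0; -0.0006 -0.002 0 0; -0.0006 -0.002 0 0; 0 0 0 0"}}

```text
t: 16.6
eef_pos: [0.6104, 0.032, 0.0295]
tool_rot: [-0.002, 0.804, 0.595, 0.003]
contact_force: [4.3, 10.2, -0.8]
gripper_width: 0.002
```

{"op": "drive_tool", "data": {"increments": "-0.0006 -0.002 0 0; -0.0006 -0.002 0 0; 0 0 0 0"}}

```text
t: 16.85
eef_pos: [0.6105, 0.0316, 0.0297]
tool_rot: [-0.003, 0.803, 0.596, 0.004]
contact_force: [7.5, 17.5, -1.7]
gripper_width: -0.003
```

```bash
python3 snap.py a18; python3 - <<'E'
from h import *
a=cv2.resize(bot.read_camera("side")[200:280,220:300],(600,600),interpolation=cv2.INTER_CUBIC);cv2.imwrite("pics/s18.png",a[:,:,::-1])
E
```

```text
16.85 [0.6105 0.0316 0.0297] [ 7.5 17.5 -1.7] -0.0026300112959720006
```

View pics/a18.png

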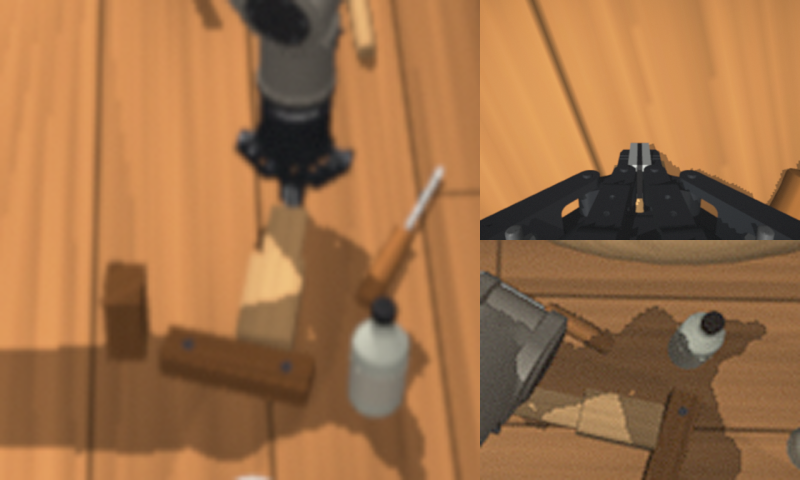

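View pics/s18.png

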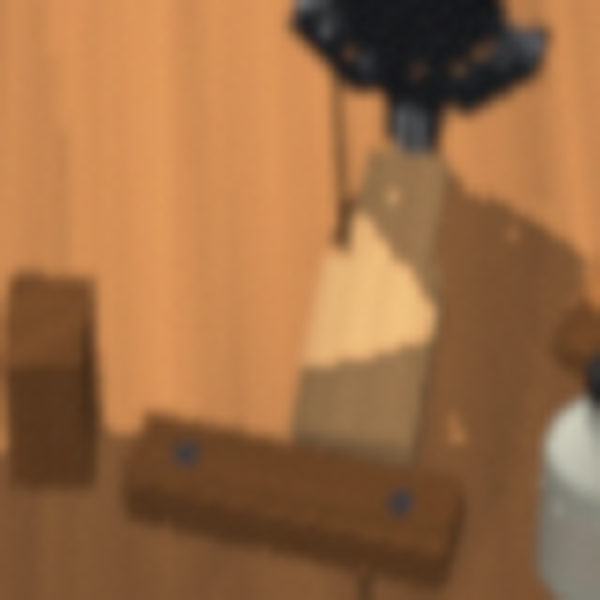

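Butted against the stop and looking square. Back off, lift away, and measure in the clear.

{"op": "drive_tool", "data": {"increments": "0.0008 0.003 0 0; 0.0015 0.005 0 0; 0.004 0.015 0 0; 0.006 0.02 0.01 0; 0 0.02 0.03 0; 0 0.03 0.035 0; 0 0.035 0.035 0; 0 0.035 0.035 0; 0 0.035 0.03 0; 0 0.035 0 0; 0 0.035 0 0; 0 0 0 0"}}

```text
t: 18.05
eef_pos: [0.6185, 0.2834, 0.1864]
tool_rot: [-0.002, 0.802, 0.598, 0.001]
contact_force: [-1.2, 0.8, -1.6]
gripper_width: 0.001
```

```bash
python3 - <<'E'
from h import *
a=cv2.resize(bot.read_camera("side")[200:280,220:300],(600,600),interpolation=cv2.INTER_CUBIC);cv2.imwrite("pics/s19.png",a[:,:,::-1])
t=bot.read_camera("top");cv2.imwrite("pics/t19f.png",t[:,:,::-1])
cv2.imwrite("pics/t19.png",cv2.resize(t[140:260,260:380],(600,600),interpolation=cv2.INTER_CUBIC)[:,:,::-1])
E
```

```text
(no output)
```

View pics/t19.png

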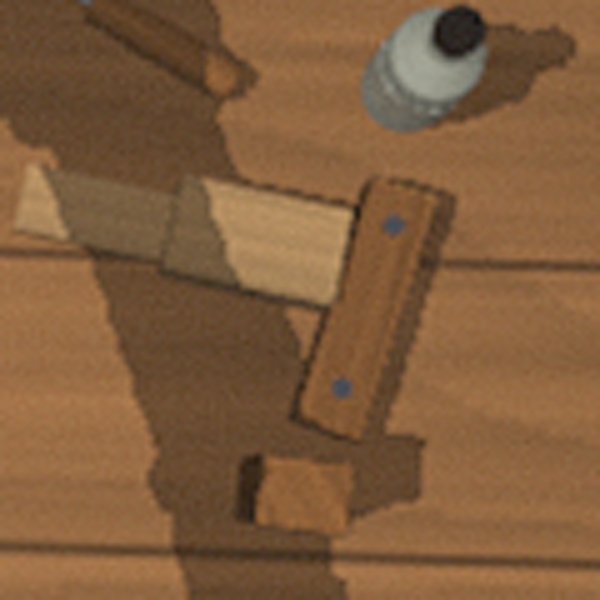

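View pics/s19.png

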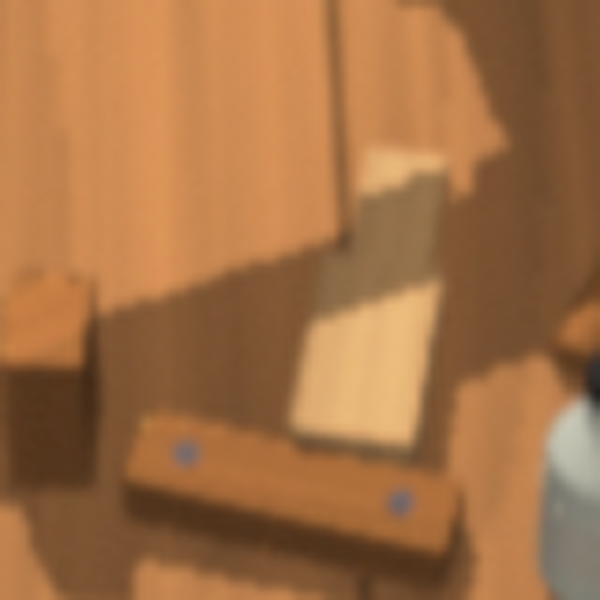

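View pics/t19f.png

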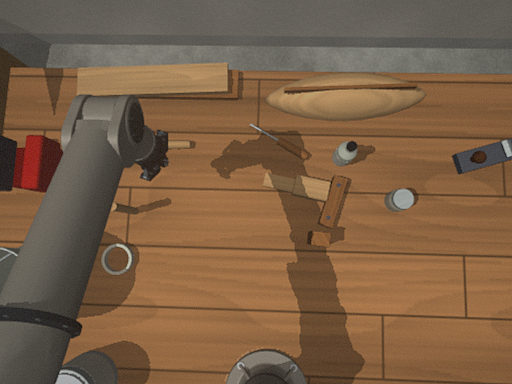

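```bash
python3 - <<'E'
from h import *
S=lambda u,v:(220+u/7.5,200+v/7.5); T=lambda u,v:(260+u/5,140+v/5)
A=[("side",(.02,.075,.035),S(148,415)),("side",(.02,-.075,.035),S(464,488)),("side",(-.02,-.075,.035),S(445,557)),("side",(-.02,.075,.035),S(127,485)),
("top",(.02,.075,.035),T(294,418)),("top",(-.02,.075,.035),T(360,440)),("top",(-.02,-.075,.035),T(446,198)),("top",(.02,-.075,.035),T(372,180))]
p,r=fit([.54,-.18,1.25],A);print("stop",p,r.round(1).tolist())
B=[("side",(0,.028,.044),S(289,430)),("side",(0,-.028,.044),S(415,448)),("side",(.1,-.028,.044),S(443,278)),("side",(.1,.028,.044),S(322,252)),("side",(.19,.02,.014),S(367,148)),("side",(.19,-.02,.014),S(450,153)),
("top",(0,.028,.044),T(331,307)),("top",(0,-.028,.044),T(357,206)),("top",(.1,-.028,.044),T(187,176)),("top",(.1,.028,.044),T(162,271)),("top",(.19,-.02,.014),T(40,163)),("top",(.19,.02,.014),T(14,231))]
q,r=fit([.57,-.16,1.3],B);print("leg",q,r.round(1).tolist())
for n in("side","top"):
  pp,_=fit(p,[a for a in A if a[0]==n]);qq,_=fit(q,[b for b in B if b[0]==n])
  print(n,pp,qq,qq[2]-pp[2])
c,s=np.cos(p[2]),np.sin(p[2]);d=q[:2]-p[:2]-.02*np.array([c,s]);print("gap",d@[c,s],"lat",d@[-s,c],"dyaw",q[2]-p[2]);print(place(q,[(.19,0,0)]))
E
```

```text
stop [ 0.5426939  -0.18209121  1.25584815] [[-0.4, -1.1], [-0.0, -0.6], [-0.5, -0.0], [-1.2, -1.0], [0.5, -0.2], [0.6, 0.1], [-0.3, -0.5], [1.3, -1.4]]
leg [ 0.56934756 -0.16633955  1.37711731] [[-0.2, -0.0], [-0.6, -0.2], [-0.4, -1.1], [-0.1, 0.3], [-0.3, 0.0], [-0.5, 0.7], [1.1, -0.5], [-0.2, 0.8], [-0.3, -0.6], [0.6, -0.8], [-1.9, -0.1], [0.4, -0.8]]
side [ 0.54433948 -0.18492551  1.27222483] [ 0.57057458 -0.1665645   1.37667552] 0.10445069156040532
top [ 0.54139134 -0.18059438  1.25352324] [ 0.56805755 -0.16612691  1.37566273] 0.12213948385265283
gap 0.003233312045715718 lat -0.020463287960212812 dyaw 0.1212691618361168
[[0.60591694 0.02010798 0.        ]]
```

{"op": "drive_tool", "data": {"increments": "-0.006 -0.03 0 0; -0.006 -0.03 0 0; -0.006 -0.03 0 0; -0.006 -0.03 0 0; -0.006 -0.03 0 0; -0.006 -0.03 0 0; -0.006 -0.03 0 0; -0.006 -0.03 0 0; -0.006 -0.02 0 0; -0.005 -0.006 0 0; 0 0 -0.03 0; 0 0 -0.03 0"}}

```text
t: 19.15
eef_pos: [0.5613, 0.0062, 0.1277]
tool_rot: [0.001, 0.806, 0.592, 0.002]
contact_force: [0.4, 1.0, -0.4]
gripper_width: -0.003
```

{"op": "drive_tool", "data": {"increments": "0 0 0 0; 0 0 -0.03 0; 0 0 -0.02 0; 0 0 0 0"}}

```text
t: 19.48
eef_pos: [0.5586, 0.0078, 0.0748]
tool_rot: [-0.001, 0.805, 0.593, -0.002]
contact_force: [-0.3, -0.1, -0.5]
gripper_width: 0.009
```

```bash
python3 snap.py a20
```

```text
19.4833 [0.5586 0.0078 0.0748] [-0.3 -0.1 -0.5] 0.008803130424614204
```

View pics/a20.png

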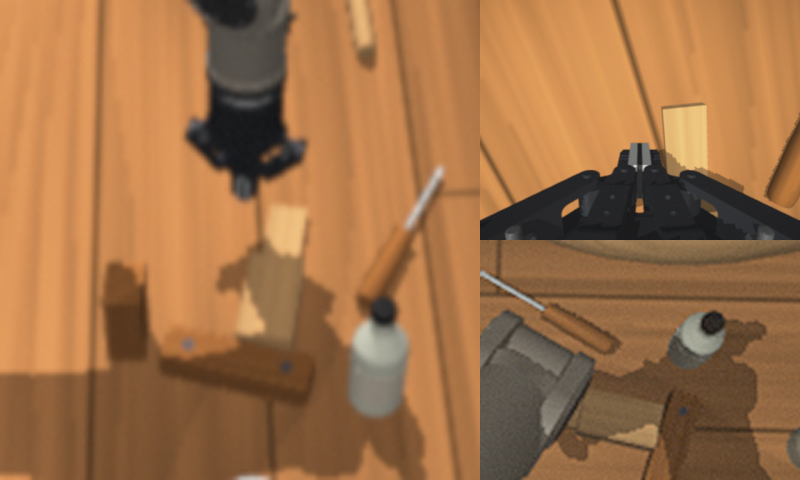

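{"op": "drive_tool", "data": {"increments": "0 0 -0.02 0; 0 0 -0.018 0; 0 0 -0.008 0; 0 0 0 0; 0.004 -0.001 0 0; 0.004 -0.001 0 0; 0.003 -0.001 0 0; 0.003 -0.001 0 0; 0.003 -0.001 0 0; 0.003 -0.001 0 0; 0.003 0 0 0; 0 0 0 0"}}

```text
t: 20.63
eef_pos: [0.5844, 0.0016, 0.031]
tool_rot: [0.0, 0.805, 0.593, 0.0]
contact_force: [-0.0, -0.1, -0.0]
gripper_width: 0.0
```

```bash
python3 snap.py a21
```

```text
20.6333 [0.5844 0.0016 0.031 ] [-0.  -0.1 -0. ] 6.601879461998519e-05
```

View pics/a21.png

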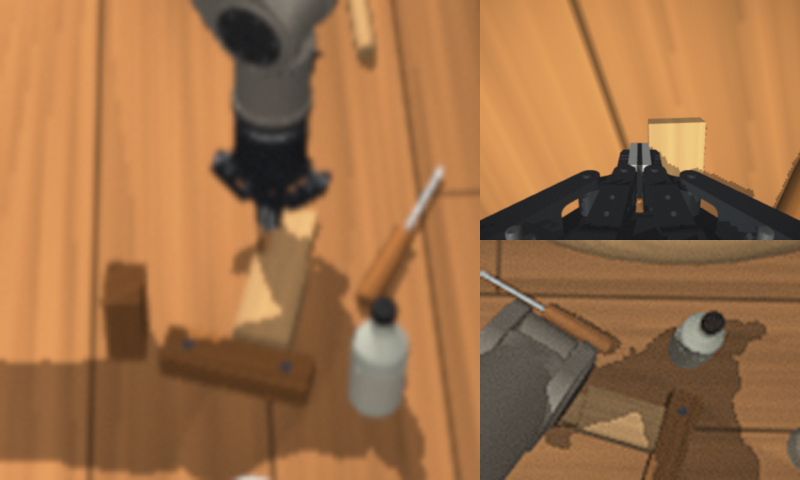

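{"op": "drive_tool", "data": {"increments": "0.003 -0.001 0 0; 0.003 -0.001 0 0; 0.002 0 0 0; 0 0 0 0; -0.005 0.001 0 0; -0.01 0.002 0 0; -0.01 0 0.02 0; 0 0.02 0.03 0; 0 0.03 0.03 0; 0 0.035 0.03 0; 0 0.035 0 0; 0 0.035 0 0"}}

```text
t: 21.78
eef_pos: [0.5666, 0.1554, 0.1394]
tool_rot: [-0.0, 0.805, 0.593, 0.002]
contact_force: [-0.9, -0.0, -0.7]
gripper_width: 0.003
```

{"op": "drive_tool", "data": {"increments": "0.005 0.035 0 0; 0.005 0.035 0 0; 0.005 0.01 0 0; 0 0 0 0"}}

```text
t: 22.12
eef_pos: [0.5809, 0.2387, 0.1369]
tool_rot: [-0.001, 0.803, 0.596, 0.0]
contact_force: [-0.4, 0.3, 0.0]
gripper_width: 0.003
```

```bash
python3 - <<'E'
from h import *
a=cv2.resize(bot.read_camera("side")[200:280,220:300],(600,600),interpolation=cv2.INTER_CUBIC);cv2.imwrite("pics/s22.png",a[:,:,::-1])
t=bot.read_camera("top")
cv2.imwrite("pics/t22.png",cv2.resize(t[140:260,260:380],(600,600),interpolation=cv2.INTER_CUBIC)[:,:,::-1])
E
```

```text
(no output)
```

View pics/t22.png

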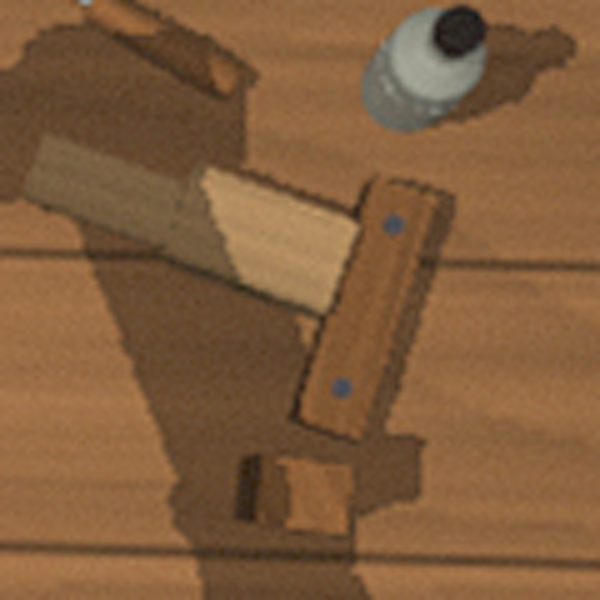

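View pics/s22.png

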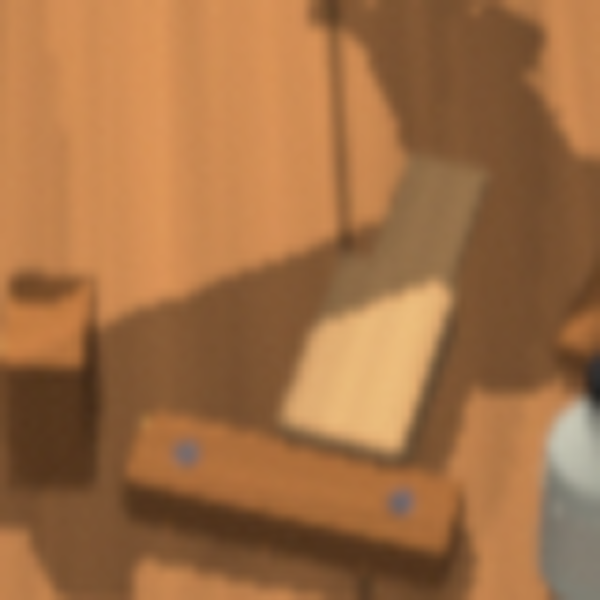

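```bash
python3 - <<'E'
from h import *
S=lambda u,v:(220+u/7.5,200+v/7.5); T=lambda u,v:(260+u/5,140+v/5)
B=[("side",(0,.028,.044),S(279,423)),("side",(0,-.028,.044),S(404,455)),("side",(.1,-.028,.044),S(455,292)),("side",(.1,.028,.044),S(338,255)),("side",(.19,.02,.014),S(408,155)),("side",(.19,-.02,.014),S(490,172)),
("top",(0,.028,.044),T(327,317)),("top",(0,-.028,.044),T(361,220)),("top",(.1,-.028,.044),T(202,165)),("top",(.19,-.02,.014),T(43,133)),("top",(.19,.02,.014),T(22,196))]
p=np.array([.5427,-.1821,1.2558])
q,r=fit([.57,-.16,1.3],B);print("leg",q,r.round(1).tolist())
for n in("side","top"): print(n,fit(q,[b for b in B if b[0]==n])[0])
c,s=np.cos(p[2]),np.sin(p[2]);d=q[:2]-p[:2]-.02*np.array([c,s]);print("gap",d@[c,s],"lat",d@[-s,c],"dyaw",q[2]-p[2]);print(place(q,[(.19,0,0)]))
E
```

```text
leg [ 0.56381675 -0.16634968  1.24231238] [[-0.3, 0.1], [-1.0, -0.2], [-0.0, -1.4], [0.2, -0.2], [-0.3, -0.2], [-0.6, -0.0], [0.6, -0.9], [0.3, 0.3], [-0.8, -0.6], [0.7, -0.1], [0.3, -0.3]]
side [ 0.56509767 -0.16760398  1.24398782]
top [ 0.56252639 -0.16546238  1.23967155]
gap 0.0015176075270830862 lat -0.015198095438712516 dyaw -0.013487615444767842
[[0.62511234 0.0134915  0.        ]]
```

```bash
python3 - <<'E'
from station import bot
o=bot.get_obs();print(o["t"],o["contact_force"].round(1));print(bot.hand_in())
E
```

```text
22.2167 [-0.9 -1.1  0.9]
the job is handed in; nothing more can be done
None
```

The leg is lying flat on its straight face with its foot end at the stop, and I handed the job in at 22.2 s. One doubt remains: I can't confirm that the last part of the lowering stayed under the turning-speed limit.

**Laying it down:** I tipped the leg with one finger behind the tenon and the other in front to catch it. I eased it down on the front finger, then turned and nearly closed the gripper so that both fingers supported the tip. The leg was never gripped or lifted.

**The doubt:** between two looks, from about 61° of tilt to flat, the leg came down faster than I had commanded. Its heel slid about 7 mm back towards the stop. The fingers were still in front of the tip when the last move began. A free fall from that angle could just pass the 6.5 rad/s limit, and I had no reading of the leg's turning speed to check it.

**Butting it up:** I pushed the tip with closed fingers until the force rose to about 17–19 N against the stop. It then measured about 0.12 rad out of square, so I nudged the tenon tip sideways and measured again.

**Last checks from both cameras:**

| Check | Measured | Allowed |
|---|---|---|
| Gap from foot end to stop face | about 1.5 mm | up to 8 mm |
| Offset from the stop's middle | about 15 mm | 70 mm |
| Out of square | about 0.01 rad | 0.15 rad |

The calibration is good to about 2 mm, so the gap could be nearly zero; I did not push again after the sideways nudge. The arm was well clear of everything at hand-in. The other things on the bench looked unmoved in the views I took, but I did not measure each of them again.

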